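Advance the batch counter to its marker

TASK

Another batch of washers has been packed: with a fingertip, gently flick the teeth of the batch counter's star wheel clockwise (seen from above) until the red tooth has clicked to rest at the yellow marker, without running past it. Do not pinch the wheel, and leave the bowl, fuse box, hammer and wrench where they lie.

Things in the scene. Friction and masses are not known exactly. Their poses are not given: they have to be found in the camera images.
- counter: Batch counter base: a round blue metal base, 214 mm across and 30 mm high, bolted down on a fixed black rubber mat (3 mm thick, 230 mm square). Origin: centre of the base's underside, 3 mm above the work surface, on the wheel's vertical axis; z up; x points to where the red tooth starts, any way round.
- wheel (a joint): Turn of the star wheel about its vertical axis, rad; 0 at the start, growing clockwise seen from above. It has 8 click stops a turn, one every 45 deg (0.785 rad), and is pulled into the nearest one: pushed beyond half a click it snaps on to the next by itself and stays there. Turning it takes about 1 to 3 N at the tooth tips.
- red_tip (a point): Outer end of the red tooth of the star wheel, at mid height: 75 mm from the axis, 50 mm above the work surface. The other seven teeth are white.
- hub (a point): Centre of the top of the light grey wheel disc (96 mm across), on the axis, 59 mm above the work surface; a thin pin there rises to 69 mm. 8 straight radial teeth, one every 45 deg, each 12 mm wide, from the disc's edge out to 75 mm from the axis, 39 to 61 mm above the work surface. The gaps between teeth, open from above and outside, are 33 mm wide at 59 mm from the axis and 45 mm at the tips.
- mark_yellow: Yellow marker: flat round plug, 20 mm across, 4 mm high, fixed on the base 93 mm from the wheel's axis, just outside the tooth tips; top 37 mm above the work surface. Origin: centre of its underside. It lies in line with a click stop, 2, 3 or 4 clicks clockwise of where the red tooth starts; two like black plugs at the other two of these stops mean nothing.
- bowl: Bystander, loose: white ceramic bowl of washers, 110 mm across, 50 mm high, about 0.2 m to the left of the counter. Origin: centre of its underside.
- fusebox: Bystander, loose: red plastic fuse box 110 x 80 x 45 mm, about 0.2 m to the right of the counter. Origin: centre of its underside.
- hammer: Bystander, loose: small hammer 250 mm long lying flat, about 0.2 m beyond the counter, roughly across the robot's view. Origin: on its underside near the middle of its length, which runs along its x axis.
- wrench: Bystander, loose: steel wrench 170 mm long lying flat, about 0.18 m on the robot's side of the counter, roughly across. Origin: on its underside near the middle of its length, which runs along its x axis.
Things that resemble listed ones, but are neither listed nor needed, are in the scene too. Of the things that look like the counter, the smallest one is meant.

How it is judged:
By the outcome, as a careful person would: the job done as asked, in the order asked, and still so for the second after the job is handed in, with the robot touching nothing.
It also fails if it takes over 59 s, if anything falls off the work surface, if the arm or the gripper's body presses on something with over 40 N, if the wrist force passes 120 N, or if a joint passes its speed limit or range.

ROBOT

A 6-joint arm with a two-finger parallel gripper is mounted at the origin on the work surface. World frame = base frame: x ahead of the robot, y to its left, z up, the work surface at z = 0. Lengths are in m, angles in rad, forces in N, time in s.
With the tool pointing down it reaches from about 0.35 to 0.8 m from the base axis. Payload 7.3 kg.
Tool frame: the origin (TCP) lies midway between the tips of the shut fingers; the grasp point (between the pads) lies 19 mm behind it; z points along the fingers, y is the line along which they close (so a half turn about z gives the same grasp; the last joint's range is limited). The gripper opens to 85 mm and grips with 20 to 120 N. Pads are 22 mm wide; open, the fingers measure 114 mm over their backs; the gripper's body (76 mm by 85 mm) begins 54 mm behind the grasp point. The pads swing forward as they close: fully open they stand 13 mm farther back than shut.
Start: joints at [-1.444, 0.342, 1.524, -0, 1.275, -0.146], TCP at [0.141, -0.506, 0.208] pointing down, gripper open.
Joint ranges: [-2.53, 2.53], [-0.77, 2.02], [0.04, 2.7], [-1, 4.14], [0.28, 2.66], [-3.11, 3.11]. Speed limits (rad/s): [2.57, 2.57, 3.14, 3.14, 3.14, 3.14].

INTERFACE

Orientations are given as a unit quaternion [x, y, z, w].
In Python, from station import * gives the robot as it stands. The module is installed in compiled form; this text tells all that it offers.
- The arm moves only by the tool jog_arm, never from a script. Its argument "targets" is a list of rows, each a list of 3 entries, a list of its own where there are three numbers: the shift along the world's x, y, z in units of 50 mm (1.0 is 50 mm), then the turn, a rotation vector about the world's x, y, z in units of 5 degrees (1.0 is 5 degrees), then the finger opening in mm, from 0 to 85.4. In form: [[[dx, dy, dz], [ax, ay, az], gripper], ...]. A call has 1 to 8 rows; each row shifts and turns the commanded pose from where the row before left it; what a row does not reach is not made up. A row lasts 1/8 s, in which the tool goes at most 62.5 mm and 10.7 degrees, less where a joint would pass 70% of its speed; a pose out of reach is approached as far as the arm can. A call is refused whole if a number of a shift passes 1 or a number of a turn 1, either way. A call with a gripper value outside its range is refused whole. The fingers move at their own pace and stop on an object; the grip force is fixed at half the most. Time passes only in rows, so rows that do not move let the fingers close. It gives the time, the measured TCP pose, the force, the opening and the grip force at its end, in the units of the state.
- sense(): the state, without advancing time (a new reading comes with each control period).
- grab_frame(name): name is "scene" or "top"; returns a dict with "img" (420x560x3 uint8, red, green, blue), "z_map" (420x560 float32, m along the optical axis (not along the pixel's ray), 0 where there is no reading), "fx", "fy", "cx", "cy" (pixels), "R" (3x3) and "t" (3): a world point X has camera coordinates R X + t. Camera axes: x right, y down, z forward; pixel columns grow to the right and rows downward; lengths in m; the calibration is good to about 2 mm. A picture is of the moment at which its call begins.
- close_job(): hands the job in; it is judged then, once.
Trained networks look in a picture, given as the dict that the camera call returned (one of the last four; its "shot" number tells which), for a name from the list of things; names that differ only in an ending like _2 or _b are one class to them, and where a whole thing is asked for, a point or a joint stands for the part that bears it (a point fixed in the world has none). Each returns a list of dicts, best first, with "conf" (0 to 1); they miss things now and then, are a little off and sometimes report something else, mostly with a low value. They report only what shows in the picture. A call takes as long as a camera call. They do not tell look-alikes from the thing itself.
- outline_of(picture, target): "pixels" (420x560 bool, what is visible of it) and "position" ([column, row] in pixels, amid what is visible of it).
The state is a dict: "clock": time; "joints": joint angles; "joint_velocities": joint speeds; "tau": joint torques, N m; "position": TCP position; "orientation": TCP orientation; "wrist_force": force on the tool from outside, world axes, zero at the start; "ft_torque": the same for the moment, N m; "width": opening from 0.0 (shut) to 1.0 (fully open); "gripper_force": force on a finger pad.
Only numpy, scipy, OpenCV 4.12 (cv2) and the standard library are available. Lean on these libraries where they do the work, as an engineer would, in place of code of your own. Each camera call takes 0.05 s, during which the arm holds its last target. There are 200 camera calls.

## Working session

There is one attempt and no reset: what is moved stays moved. The work goes in short steps, Python scripts to look and compute and a tool call to move; the robot and the scene stay as the last step left them, time stands still between calls to the robot, and variables do not carry over. Pictures are saved under pics/ and viewed, at most 10 in all, crops included, and the job is handed in when it is done.

Besides the shell and the picture viewer there is one more tool, called after "Emit:" as name([rows], argument=value, ...), one row to a line, values as JSON. jog_arm: Moves the arm, as the interface text tells. Its arguments: {"type":"object","properties":{"targets":{"type":"array","items":{"type":"array"}}},"required":["targets"]}

```bash
mkdir -p pics; cat > h.py <<'E'
from station import *
import numpy as np, cv2
def world(f,c,r,z=None):
    d=np.array([(c-f["cx"])/f["fx"],(r-f["cy"])/f["fy"],1.]); R=np.array(f["R"]);t=np.array(f["t"])
    C=-R.T@t; D=R.T@d
    s=f["z_map"][int(round(r)),int(round(c))] if z is None else (z-C[2])/D[2]
    return C+s*D
def save(f,n): cv2.imwrite("pics/"+n,f["img"][:,:,::-1])
E
python3 - <<'E'
from h import *
fs={}
for n in ("scene","top"):
    f=grab_frame(n); save(f,n+"1.png")
    for k in ("counter","red_tip","mark_yellow","bowl","fusebox","hammer","wrench"):
        for o in outline_of(f,k):
            c,r=o["position"]; print(n,k,round(o["conf"],2),np.round([c,r]),o["pixels"].sum(),np.round(world(f,c,r),3))
E
```

```text
scene counter 0.82 [288. 239.] 7291 [ 0.608 -0.001  0.061]
scene counter 0.72 [293. 226.] 2624 [0.589 0.023 0.064]
scene counter 0.66 [311. 113.] 7052 [0.331 0.231 0.077]
scene counter 0.56 [101. 233.] 13187 [ 0.419 -0.308  0.07 ]
scene red_tip 0.96 [292. 228.] 2598 [0.592 0.019 0.065]
scene red_tip 0.88 [310.  98.] 2437 [0.277 0.262 0.075]
scene red_tip 0.73 [ 97. 218.] 4644 [ 0.379 -0.305  0.072]
scene bowl 0.77 [376. 206.] 1767 [0.607 0.225 0.02 ]
scene fusebox 0.72 [185. 290.] 2776 [ 0.602 -0.215  0.046]
scene hammer 0.55 [352. 310.] 2355 [0.784 0.033 0.025]
scene wrench 0.84 [243. 186.] 554 [0.396 0.006 0.005]
top counter 0.96 [153. 346.] 15507 [0.261 0.262 0.081]
top counter 0.95 [436. 320.] 15117 [ 0.35  -0.291  0.079]
top counter 0.64 [287. 207.] 7183 [0.564 0.02  0.062]
top red_tip 0.73 [200. 180.] 1831 [0.625 0.22  0.021]
top red_tip 0.67 [149. 345.] 4775 [0.262 0.269 0.086]
top red_tip 0.57 [442. 321.] 4826 [ 0.349 -0.3    0.083]
top red_tip 0.56 [289. 205.] 2183 [0.569 0.018 0.065]
top mark_yellow 0.39 [286. 120.] 1499 [0.782 0.036 0.024]
top bowl 0.86 [199. 177.] 1797 [0.631 0.225 0.017]
top fusebox 0.82 [392. 206.] 1984 [ 0.587 -0.207  0.045]
top hammer 0.91 [283. 119.] 1330 [0.783 0.045 0.028]
top wrench 0.9 [275. 285.] 674 [0.402 0.034 0.001]
top wrench 0.41 [288. 202.] 2121 [0.575 0.019 0.066]
```

View pics/top1.png

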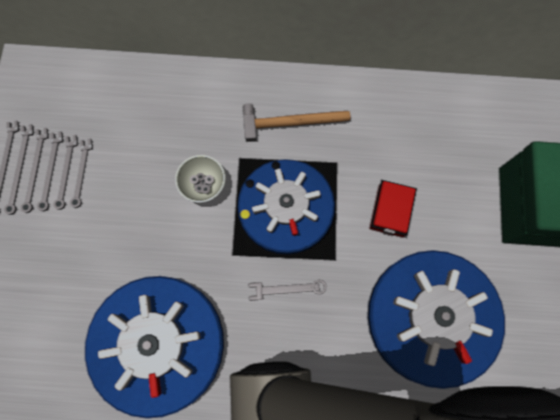

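```bash
python3 - <<'E'
import cv2
i=cv2.imread("pics/top1.png")[140:280,215:360]; cv2.imwrite("pics/crop1.png",cv2.resize(i,None,fx=4,fy=4,interpolation=cv2.INTER_CUBIC))
E
```

```text
(no output)
```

View pics/crop1.png

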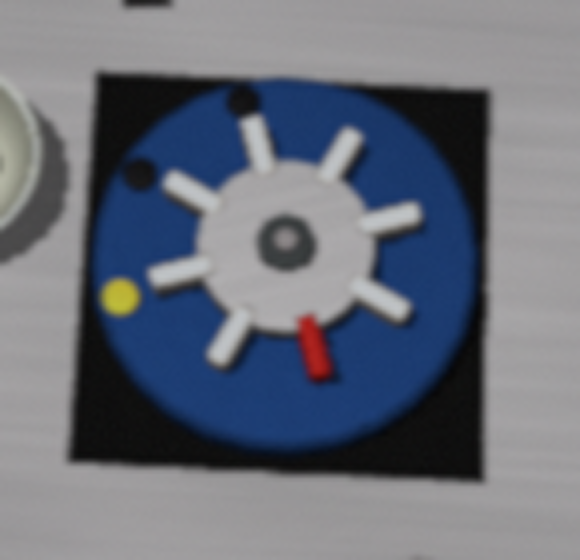

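The look-alikes are the counters at px (153,346) and (436,320), both large. The one at (287,205), on the mat, is the smallest, so that is the one I'll use. The crop shows red at about px (294,227) and yellow at (245,214), two clicks clockwise.

```bash
cat >> h.py <<'E'
def wheel(f,red=True):
    g=f["img"].astype(int); R=np.array(f["R"]);t=np.array(f["t"])
    rr,cc=np.mgrid[0:420,0:560]; Z=f["z_map"]
    P=np.stack([(cc-f["cx"])/f["fx"]*Z,(rr-f["cy"])/f["fy"]*Z,Z],-1)-t
    return P@R, g
def red_angle(f,c):
    W,g=wheel(f); d=np.hypot(W[...,0]-c[0],W[...,1]-c[1])
    red=(g[...,0]>120)&(g[...,1]<70)&(g[...,2]<70)&(d<.085)
    m=W[red].mean(0); y=(g[...,0]>140)&(g[...,1]>130)&(g[...,2]<100)&(d<.11); n=W[y].mean(0)
    a=lambda p:np.degrees(np.arctan2(p[1]-c[1],p[0]-c[0]))%360
    return red.sum(),y.sum(),np.round(m,3),np.round(n,3),round(a(m),1),round(a(n),1)
E
python3 - <<'E'
from h import *
from scipy.spatial.transform import Rotation as Ro
for n in("top","scene"):
    f=grab_frame(n); W,g=wheel(f)
    c0=np.array([.575,.018])
    d=np.hypot(W[...,0]-c0[0],W[...,1]-c0[1])
    blue=(g[...,2]>90)&(g[...,0]<60)&(d<.135)
    (x,y),r=cv2.minEnclosingCircle(W[blue][:,:2].astype(np.float32)); print(n,"blue circle",x,y,r)
    p=W[(d<.04)&(W[...,2]>.062)]; print("pin",np.median(p,0),len(p))
    print(red_angle(f,(x,y)))
s=sense(); print(np.round(Ro.from_quat(s["orientation"]).as_matrix(),2),s["position"],s["clock"])
E
```

```text
top blue circle 0.5795048475265503 0.024494072422385216 0.10460174083709717
pin [0.57800123 0.02279551 0.06442319] 186
(np.int64(64), np.int64(52), array([0.524, 0.005, 0.06 ]), array([0.549, 0.112, 0.036]), np.float64(199.0), np.float64(109.0))
scene blue circle 0.5790835022926331 0.02568049170076847 0.10307042300701141
pin [0.58038758 0.0237421  0.06422331] 141
(np.int64(39), np.int64(33), array([0.525, 0.007, 0.059]), array([0.549, 0.114, 0.036]), np.float64(199.1), np.float64(108.6))
[[ 0.96  0.27  0.  ]
 [ 0.27 -0.96 -0.  ]
 [-0.    0.   -1.  ]] [ 0.14146699 -0.50560381  0.20804048] 0.9
```

Emit:
jog_arm([
  [[0.4,0.5,0],[0,0,1],0],
  [[0.4,0.5,0],[0,0,1],0],
  [[0.4,0.5,0],[0,0,1],0],
  [[0.4,0.5,0],[0,0,1],0],
  [[0.4,0.5,0],[0,0,1],0],
  [[0.4,0.5,0],[0,0,1],0],
  [[0.4,0.5,0],[0,0,1],0],
  [[0.4,0.5,0],[0,0,1],0],
])

```text
clock: 1.9
position: [0.3021, -0.3048, 0.2082]
orientation: [0.884, 0.468, 0.0, 0.0]
wrist_force: [-0.6, -0.6, 0.3]
width: 0.001
gripper_force: 0.0
```

Emit:
jog_arm([
  [[0.4,0.5,0],[0,0,1],0],
  [[0.4,0.5,0],[0,0,1],0],
  [[0.4,0.5,0],[0,0,1],0],
  [[0.4,0.5,0],[0,0,1],0],
  [[0.4,0.5,0],[0,0,1],0],
  [[0.4,0.5,0],[0,0,1],0],
  [[0.4,0.5,0],[0,0,1],0],
  [[0.4,0.5,0],[0,0,1],0],
])

```text
clock: 2.9
position: [0.4621, -0.1047, 0.2081]
orientation: [0.67, 0.742, 0.0, 0.0]
wrist_force: [0.9, -0.0, -0.5]
width: 0.0
gripper_force: 0.0
```

Emit:
jog_arm([
  [[0.4,0.5,-0.5],[0,0,1],0],
  [[0.4,0.5,-0.5],[0,0,1],0],
  [[0.4,0.5,-0.5],[0,0,1],0],
  [[0,0,-0.3],[0,0,0],0],
  [[0,0,0],[0,0,0],0],
])

```text
clock: 3.52
position: [0.5204, -0.0307, 0.117]
orientation: [0.569, 0.822, -0.001, -0.001]
wrist_force: [0.7, 0.5, 0.8]
width: -0.002
gripper_force: 0.0
```

```bash
python3 - <<'E'
from h import *
from scipy.spatial.transform import Rotation as Ro
s=sense(); print(np.round(Ro.from_quat(s["orientation"]).as_matrix(),2),s["position"],s["clock"],s["wrist_force"],s["width"])
f=grab_frame("scene"); save(f,"s2.png")
cv2.imwrite("pics/s2c.png",cv2.resize(f["img"][130:330,190:400,::-1],None,fx=3,fy=3))
E
```

```text
[[-0.35  0.94 -0.  ]
 [ 0.94  0.35  0.  ]
 [ 0.   -0.   -1.  ]] [ 0.5203839  -0.03074336  0.11701849] 3.525 [0.7099172  0.52179929 0.79733728] -0.0021030203291336055
```

View pics/s2c.png

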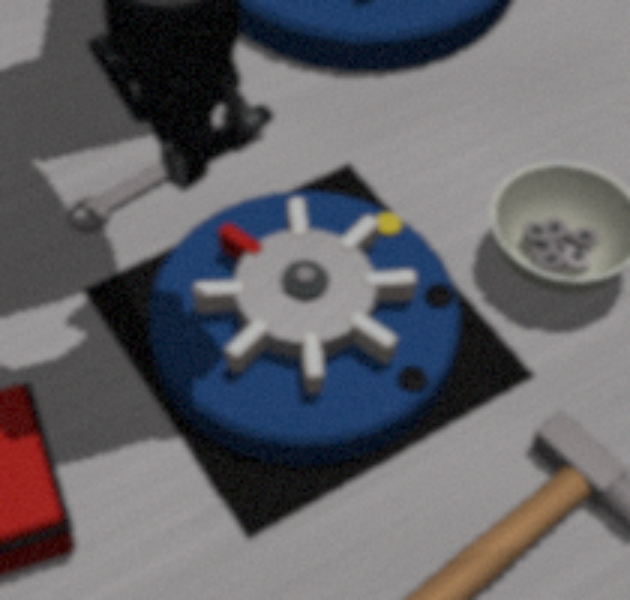

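The red tooth is at crop (237,240), yellow at (388,222), and the shut fingertip at (185,170) hangs above the gap behind the red tooth. Next I descend into the gap and push.

Emit:
jog_arm([
  [[0,0,-0.5],[0,0,0],0],
  [[0,0,-0.5],[0,0,0],0],
  [[0,0,-0.4],[0,0,0],0],
  [[0,0,0],[0,0,0],0],
])

```text
clock: 4.08
position: [0.5208, -0.0314, 0.048]
orientation: [0.57, 0.822, -0.0, -0.001]
wrist_force: [-0.1, 0.6, 1.0]
width: 0.0
gripper_force: 0.0
```

Emit:
jog_arm([
  [[-0.06,0.1,0],[0,0,0],0],
  [[-0.06,0.1,0],[0,0,0],0],
  [[-0.05,0.1,0],[0,0,0],0],
  [[-0.05,0.1,0],[0,0,0],0],
  [[-0.04,0.1,0],[0,0,0],0],
  [[-0.04,0.1,0],[0,0,0],0],
  [[-0.04,0.1,0],[0,0,0],0],
  [[0,0,0],[0,0,0],0],
])

```text
clock: 5.08
position: [0.5043, 0.0048, 0.048]
orientation: [0.569, 0.822, -0.0, -0.0]
wrist_force: [0.2, -0.2, -0.2]
width: 0.0
gripper_force: 0.0
```

```bash
python3 - <<'E'
from h import *
f=grab_frame("scene"); print(red_angle(f,(.579,.0235)))
E
```

```text
(np.int64(0), np.int64(38), array([nan, nan, nan]), array([0.549, 0.114, 0.036]), np.float64(nan), np.float64(108.3))h.py:17: RuntimeWarning: Mean of empty slice.
  m=W[red].mean(0); y=(g[...,0]>140)&(g[...,1]>130)&(g[...,2]<100)&(d<.11); n=W[y].mean(0)
  ret = um.true_divide(
```

```bash
python3 - <<'E'
from h import *
f=grab_frame("scene")
cv2.imwrite("pics/s3c.png",cv2.resize(f["img"][130:330,190:400,::-1],None,fx=3,fy=3))
E
```

```text
(no output)
```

View pics/s3c.png

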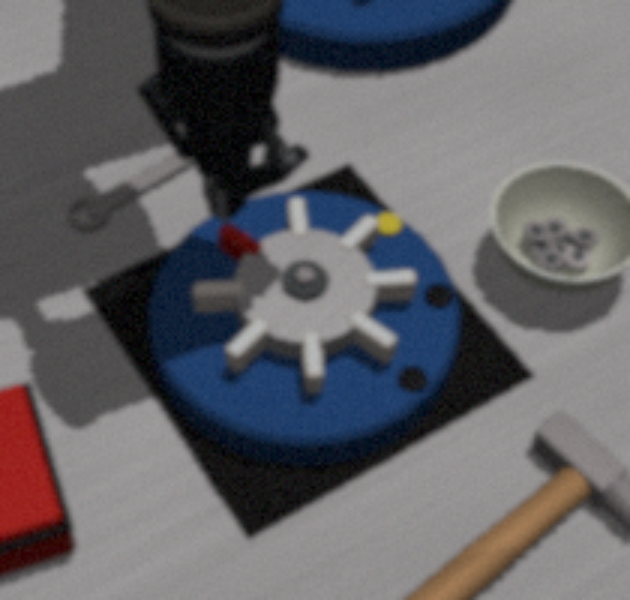

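The wheel has not moved. The red tooth is still at (238,240), and the fingertip at (225,210) passed just outside its tip, because the shut fingers are slimmer radially than I assumed. I'll go back and enter about 13 mm deeper.

Emit:
jog_arm([
  [[0.08,-0.2,0],[0,0,0],0],
  [[0.1,-0.2,0],[0,0,0],0],
  [[0.1,-0.2,0],[0,0,0],0],
  [[0.06,-0.12,0],[0,0,0],0],
  [[0.09,0.09,0],[0,0,0],0],
  [[0.09,0.09,0],[0,0,0],0],
  [[0,0,0],[0,0,0],0],
])

```text
clock: 6.05
position: [0.5308, -0.0219, 0.048]
orientation: [0.569, 0.823, 0.0, 0.0]
wrist_force: [-0.3, 0.3, -0.3]
width: 0.005
gripper_force: 0.0
```

Emit:
jog_arm([
  [[-0.08,0.11,0],[0,0,0],0],
  [[-0.08,0.11,0],[0,0,0],0],
  [[-0.06,0.13,0],[0,0,0],0],
  [[-0.06,0.13,0],[0,0,0],0],
  [[0,0,0],[0,0,0],0],
])

```text
clock: 6.68
position: [0.5162, 0.002, 0.0481]
orientation: [0.569, 0.823, 0.0, -0.0]
wrist_force: [-0.3, -0.7, -1.0]
width: -0.002
gripper_force: 0.0
```

```bash
python3 - <<'E'
from h import *
f=grab_frame("scene")
cv2.imwrite("pics/s4c.png",cv2.resize(f["img"][130:330,190:400,::-1],None,fx=3,fy=3))
E
```

```text
(no output)
```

View pics/s4c.png

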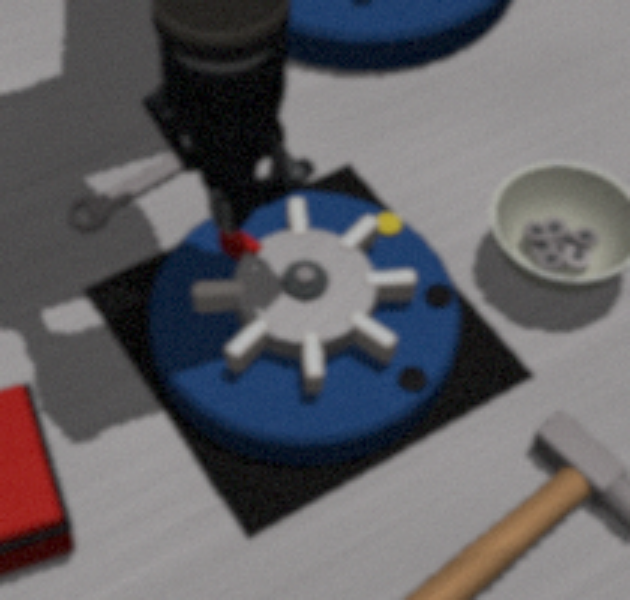

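```bash
python3 - <<'E'
from h import *
s=sense(); print(s["position"],s["wrist_force"])
for n in("scene","top"):
    f=grab_frame(n); W,g=wheel(f)
    d=np.hypot(W[...,0]-.579,W[...,1]-.0235)
    red=(g[...,0]>70)&(g[...,1]<45)&(g[...,2]<45)&(d<.09); P=W[red]; print(n,len(P),P.mean(0) if len(P) else 0)
    # finger points
    q=(np.hypot(W[...,0]-.516,W[...,1]-.002)<.04)&(W[...,2]>.066)
    for z in np.arange(.066,.16,.01):
        m=q&(W[...,2]>z)&(W[...,2]<z+.01)
        if m.sum(): p=W[m]; print(n,round(z,3),m.sum(),p.min(0).round(3),p.max(0).round(3))
W,g=wheel(grab_frame("scene"))
for r in range(195,222,2): print(r,[tuple((W[r,c]*1000).astype(int)) for c in range(258,276,4)])
E
```

```text
[0.51648722 0.00165327 0.0481094 ] [ 0.33078747 -0.88903454 -1.11828356]
scene 30 [0.53025193 0.00668834 0.05985847]
scene 0.066 7 [ 0.517 -0.009  0.07 ] [0.528 0.003 0.076]
scene 0.076 40 [ 0.508 -0.01   0.076] [0.533 0.013 0.086]
scene 0.086 40 [ 0.507 -0.01   0.086] [0.532 0.01  0.096]
scene 0.096 37 [ 0.509 -0.011  0.097] [0.533 0.005 0.106]
scene 0.106 30 [ 0.499 -0.014  0.106] [0.547 0.002 0.116]
scene 0.116 116 [ 0.487 -0.022  0.116] [0.555 0.016 0.126]
scene 0.126 79 [ 0.486 -0.023  0.126] [0.556 0.02  0.136]
scene 0.136 95 [ 0.483 -0.024  0.136] [0.555 0.009 0.146]
scene 0.146 72 [ 0.481 -0.023  0.146] [0.554 0.012 0.156]
scene 0.156 67 [ 0.483 -0.022  0.156] [0.553 0.012 0.166]
top 0 0
195 [(np.int64(433), np.int64(25), np.int64(0)), (np.int64(520), np.int64(-7), np.int64(107)), (np.int64(533), np.int64(-5), np.int64(119)), (np.int64(536), np.int64(1), np.int64(119)), (np.int64(550), np.int64(2), np.int64(132))]
197 [(np.int64(438), np.int64(23), np.int64(0)), (np.int64(522), np.int64(-8), np.int64(105)), (np.int64(533), np.int64(-5), np.int64(114)), (np.int64(542), np.int6
[... 2111 characters left out ...]
t64(57))]
217 [(np.int64(511), np.int64(-15), np.int64(32)), (np.int64(516), np.int64(-7), np.int64(32)), (np.int64(520), np.int64(0), np.int64(32)), (np.int64(542), np.int64(-2), np.int64(58)), (np.int64(544), np.int64(5), np.int64(55))]
219 [(np.int64(515), np.int64(-17), np.int64(31)), (np.int64(522), np.int64(-11), np.int64(34)), (np.int64(524), np.int64(-3), np.int64(31)), (np.int64(545), np.int64(-4), np.int64(56)), (np.int64(550), np.int64(1), np.int64(57))]
221 [(np.int64(521), np.int64(-20), np.int64(32)), (np.int64(526), np.int64(-13), np.int64(33)), (np.int64(529), np.int64(-5), np.int64(31)), (np.int64(550), np.int64(-7), np.int64(57)), (np.int64(554), np.int64(0), np.int64(57))]
```

The depth map shows the fingertip's visible bottom at about z 0.072, above the teeth (0.061), so the tip passed over the tooth. I'll back up into the gap, descend with force checks and look again.

Emit:
jog_arm([
  [[0.06,-0.13,0],[0,0,0],0],
  [[0.06,-0.13,0],[0,0,0],0],
  [[0.08,-0.11,0],[0,0,0],0],
  [[0.06,-0.14,0],[0,0,0],0],
  [[0,0,0],[0,0,0],0],
])

```text
clock: 7.5
position: [0.5297, -0.0247, 0.0479]
orientation: [0.569, 0.822, 0.0, 0.0]
wrist_force: [0.0, 0.2, -0.0]
width: -0.003
gripper_force: 0.0
```

Emit:
jog_arm([
  [[0,0,-0.06],[0,0,0],0],
  [[0,0,-0.06],[0,0,0],0],
  [[0,0,0],[0,0,0],0],
])

```text
clock: 7.88
position: [0.5291, -0.0238, 0.0417]
orientation: [0.569, 0.822, -0.0, -0.0]
wrist_force: [-0.2, -0.0, 1.0]
width: -0.002
gripper_force: 0.0
```

```bash
python3 - <<'E'
from h import *
s=sense(); print(s["position"],s["wrist_force"])
f=grab_frame("scene"); W,g=wheel(f)
p=s["position"]
q=(np.hypot(W[...,0]-p[0],W[...,1]-p[1])<.03)&(g.sum(-1)<150)
for z in np.arange(.036,.12,.008):
    m=q&(W[...,2]>z)&(W[...,2]<z+.008)
    if m.sum(): w=W[m]; print(round(z,3),m.sum(),w.min(0).round(3),w.max(0).round(3))
cv2.imwrite("pics/s5c.png",cv2.resize(f["img"][180:240,230:310,::-1],None,fx=8,fy=8,interpolation=cv2.INTER_CUBIC))
E
```

```text
[ 0.52910044 -0.02384849  0.0416535 ] [-0.16512035 -0.03128521  1.01553421]
0.036 4 [ 0.519 -0.044  0.041] [0.549 0.001 0.044]
0.044 8 [ 0.521 -0.001  0.045] [0.529 0.002 0.05 ]
0.052 10 [ 0.525 -0.     0.053] [0.533 0.004 0.058]
0.06 2 [0.528 0.    0.06 ] [0.533 0.005 0.06 ]
0.068 18 [ 0.532 -0.034  0.068] [ 0.545 -0.02   0.076]
0.076 30 [ 0.53  -0.035  0.076] [ 0.546 -0.013  0.084]
0.084 23 [ 0.528 -0.036  0.084] [ 0.545 -0.018  0.092]
0.092 25 [ 0.528 -0.035  0.092] [ 0.546 -0.022  0.1  ]
0.1 9 [ 0.532 -0.036  0.101] [ 0.546 -0.025  0.108]
0.108 46 [ 0.51  -0.043  0.108] [ 0.557 -0.009  0.116]
0.116 81 [ 0.505 -0.044  0.116] [ 0.559 -0.008  0.124]
```

View pics/s5c.png

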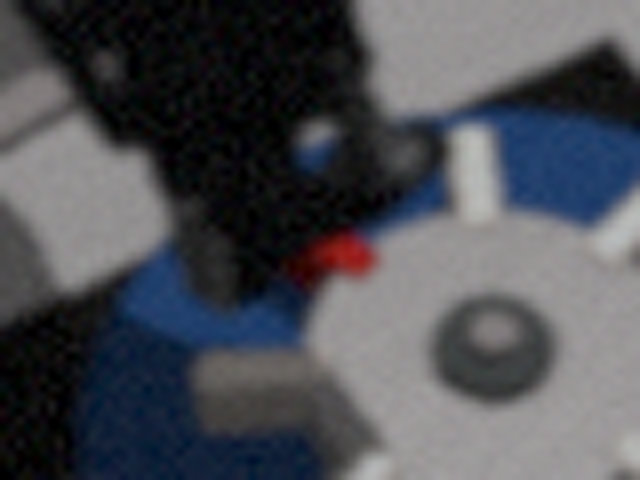

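The fingertip, at crop (215,280), is in the gap behind the red tooth (340,255), but its bottom is at z≈0.068, about 26 mm above the commanded TCP. I'll turn the finger to line up with the gap, move slightly outward and lower it by 25 mm in checked steps.

Emit:
jog_arm([
  [[-0.05,-0.01,0],[0,0,1],0],
  [[-0.05,-0.01,0],[0,0,1],0],
  [[0,0,0],[0,0,1],0],
  [[0,0,0],[0,0,1],0],
  [[0,0,-0.12],[0,0,0],0],
  [[0,0,-0.1],[0,0,0],0],
  [[0,0,0],[0,0,0],0],
])

```text
clock: 8.8
position: [0.524, -0.025, 0.0303]
orientation: [0.418, 0.908, -0.0, -0.001]
wrist_force: [0.4, 0.9, 0.2]
width: -0.001
gripper_force: 0.0
```

```bash
cat > fin.py <<'E'
from h import *
s=sense(); print(s["position"],s["wrist_force"],s["clock"])
f=grab_frame("scene"); W,g=wheel(f)
p=s["position"]
q=(np.hypot(W[...,0]-p[0],W[...,1]-p[1])<.03)&(g.sum(-1)<150)&(abs(g.max(-1)-g.min(-1))<40)
for z in np.arange(.036,.1,.008):
    m=q&(W[...,2]>z)&(W[...,2]<z+.008)
    if m.sum(): w=W[m]; print(round(z,3),m.sum(),w.min(0).round(3),w.max(0).round(3))
E
python3 fin.py
```

```text
[ 0.52400642 -0.02499775  0.03034787] [0.42507403 0.88591069 0.17694202] 8.8
0.036 6 [ 0.515 -0.003  0.041] [0.526 0.001 0.044]
0.044 11 [ 0.518 -0.027  0.044] [0.534 0.002 0.052]
0.052 8 [ 0.529 -0.034  0.055] [ 0.536 -0.027  0.06 ]
0.06 23 [ 0.521 -0.037  0.061] [ 0.539 -0.013  0.067]
0.068 36 [ 0.52  -0.037  0.068] [ 0.54  -0.014  0.076]
0.076 32 [ 0.52  -0.037  0.076] [ 0.542 -0.013  0.084]
0.084 25 [ 0.526 -0.037  0.085] [ 0.541 -0.019  0.092]
0.092 34 [ 0.514 -0.042  0.092] [ 0.553 -0.017  0.1  ]
```

Emit:
jog_arm([
  [[0,0,-0.12],[0,0,0],0],
  [[0,0,-0.12],[0,0,0],0],
  [[0,0,0],[0,0,0],0],
])

```text
clock: 9.22
position: [0.524, -0.025, 0.0184]
orientation: [0.418, 0.909, -0.0, -0.001]
wrist_force: [0.5, -0.5, -0.1]
width: 0.001
gripper_force: 0.0
```

```bash
python3 fin.py
```

```text
[ 0.52401111 -0.02501323  0.01836098] [ 0.52505017 -0.54817959 -0.05445444] 9.225
0.036 2 [ 0.526 -0.035  0.04 ] [0.527 0.001 0.042]
0.044 17 [ 0.521 -0.037  0.046] [0.539 0.002 0.051]
0.052 36 [ 0.519 -0.039  0.052] [0.539 0.002 0.06 ]
0.06 35 [ 0.518 -0.037  0.06 ] [ 0.539 -0.014  0.068]
0.068 24 [ 0.519 -0.038  0.068] [ 0.54  -0.018  0.074]
0.076 26 [ 0.526 -0.039  0.076] [ 0.543 -0.018  0.084]
0.084 57 [ 0.514 -0.048  0.084] [ 0.553 -0.017  0.092]
0.092 110 [ 0.497 -0.052  0.092] [ 0.553 -0.001  0.1  ]
```

Emit:
jog_arm([
  [[-0.07,0.1,0],[0,0,-1],0],
  [[-0.07,0.11,0],[0,0,-1],0],
  [[-0.06,0.11,0],[0,0,-1],0],
  [[-0.05,0.12,0],[0,0,-1],0],
  [[-0.04,0.12,0],[0,0,-1],0],
  [[-0.03,0.12,0],[0,0,-1],0],
  [[-0.02,0.12,0],[0,0,-1],0],
  [[0,0,0],[0,0,0],0],
])

```text
clock: 10.28
position: [0.5075, 0.0152, 0.0192]
orientation: [0.671, 0.741, 0.0, 0.0]
wrist_force: [-1.0, -0.0, -0.5]
width: 0.002
gripper_force: 0.5
```

```bash
cat >> h.py <<'E'
def teeth(f,c=(.579,.0235)):
    W,g=wheel(f); d=np.hypot(W[...,0]-c[0],W[...,1]-c[1])
    m=(d>.053)&(d<.073)&(W[...,2]>.054)&(W[...,2]<.064)&(g[...,0]>70)
    a=np.degrees(np.arctan2(W[...,1]-c[1],W[...,0]-c[0]))[m]
    ph=np.degrees(np.angle(np.exp(8j*np.radians(a)).mean()))/8
    r=(d>.045)&(d<.08)&(W[...,2]>.04)&(g[...,0]>70)&(g[...,1]<50)&(g[...,2]<50)
    ra=np.degrees(np.arctan2(W[...,1]-c[1],W[...,0]-c[0]))[r]%360
    return "tooth phase mod45",round(ph%45,1),m.sum(),"red",r.sum(),np.median(ra).round(1) if len(ra) else None
E
python3 - <<'E'
from h import *
f=grab_frame("scene"); print(teeth(f)); print(teeth(grab_frame("top")))
cv2.imwrite("pics/s6c.png",cv2.resize(f["img"][130:330,190:400,::-1],None,fx=3,fy=3))
E
```

```text
('tooth phase mod45', np.float64(22.1), np.int64(403), 'red', np.int64(30), np.float64(155.9))
('tooth phase mod45', np.float64(nan), np.int64(0), 'red', np.int64(0), None)h.py:24: RuntimeWarning: Mean of empty slice.
  ph=np.degrees(np.angle(np.exp(8j*np.radians(a)).mean()))/8
  ret = ret.dtype.type(ret / rcount)
```

View pics/s6c.png

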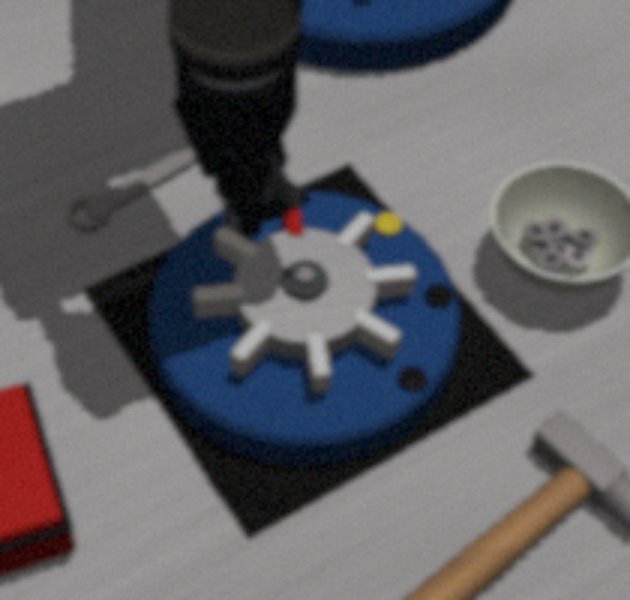

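One click is done: red is at crop (292,220), 156°, with yellow at 109°. I withdraw outward, circle back outside the teeth and repeat.

Emit:
jog_arm([
  [[-0.4,-0.04,0],[0,0,0],0],
  [[-0.4,-0.04,0],[0,0,0],0],
  [[0.09,-0.2,0],[0,0,1],0],
  [[0.09,-0.2,0],[0,0,1],0],
  [[0.09,-0.2,0],[0,0,1],0],
  [[0.09,-0.2,0],[0,0,1],0],
  [[0.09,-0.2,0],[0,0,1],0],
  [[0.09,-0.2,0],[0,0,1],0],
])

```text
clock: 11.38
position: [0.4948, -0.0498, 0.0191]
orientation: [0.455, 0.89, 0.0, 0.0]
wrist_force: [0.8, -1.0, -0.2]
width: 0.002
gripper_force: 0.0
```

```bash
python3 - <<'E'
from h import *
s=sense(); print(s["position"]); print(teeth(grab_frame("scene")))
E
```

```text
[ 0.49481975 -0.04982443  0.01910862]
('tooth phase mod45', np.float64(19.3), np.int64(429), 'red', np.int64(46), np.float64(153.7))
```

Red is resting at 153.7°. I enter the gap again and repeat the same push.

Emit:
jog_arm([
  [[0.2,0.17,0],[0,0,1],0],
  [[0.2,0.17,0],[0,0,0],0],
  [[0.18,0.15,0],[0,0,0],0],
  [[0,0,0],[0,0,0],0],
])

```text
clock: 11.92
position: [0.5241, -0.0239, 0.019]
orientation: [0.417, 0.909, 0.0, 0.0]
wrist_force: [-0.7, 0.2, 0.7]
width: -0.0
gripper_force: 0.0
```

Emit:
jog_arm([
  [[-0.07,0.1,0],[0,0,-1],0],
  [[-0.07,0.11,0],[0,0,-1],0],
  [[-0.06,0.11,0],[0,0,-1],0],
  [[-0.05,0.12,0],[0,0,-1],0],
  [[-0.04,0.12,0],[0,0,-1],0],
  [[-0.03,0.12,0],[0,0,-1],0],
  [[-0.02,0.12,0],[0,0,-1],0],
  [[0,0,0],[0,0,0],0],
])

```text
clock: 12.92
position: [0.506, 0.0156, 0.019]
orientation: [0.671, 0.741, -0.0, -0.0]
wrist_force: [0.4, 1.3, -0.4]
width: 0.006
gripper_force: 0.4
```

```bash
python3 - <<'E'
from h import *
s=sense(); print(s["position"]); print(teeth(grab_frame("scene")))
E
```

```text
[0.50599031 0.01564814 0.01895586]
('tooth phase mod45', np.float64(21.4), np.int64(407), 'red', np.int64(49), np.float64(108.3))
```

Red has clicked over. Withdrawing outward and up.

Emit:
jog_arm([
  [[-0.4,-0.04,0],[0,0,0],0],
  [[-0.4,-0.04,0],[0,0,0],0],
  [[0,0,0.8],[0,0,0],0],
  [[0,0,0.8],[0,0,0],0],
  [[0,0,0.8],[0,0,0],0],
  [[0,0,0],[0,0,0],0],
  [[0,0,0],[0,0,0],0],
])

```text
clock: 13.85
position: [0.466, 0.0112, 0.1385]
orientation: [0.671, 0.741, -0.0, -0.0]
wrist_force: [0.0, 0.1, -0.7]
width: -0.002
gripper_force: 0.0
```

```bash
python3 - <<'E'
from h import *
f=grab_frame("scene"); print(teeth(f)); print(red_angle(f,(.579,.0235)))
save(f,"end.png")
E
```

```text
('tooth phase mod45', np.float64(19.3), np.int64(428), 'red', np.int64(52), np.float64(106.4))
(np.int64(47), np.int64(35), array([0.561, 0.079, 0.06 ]), array([0.549, 0.114, 0.036]), np.float64(108.0), np.float64(108.2))
```

View pics/end.png

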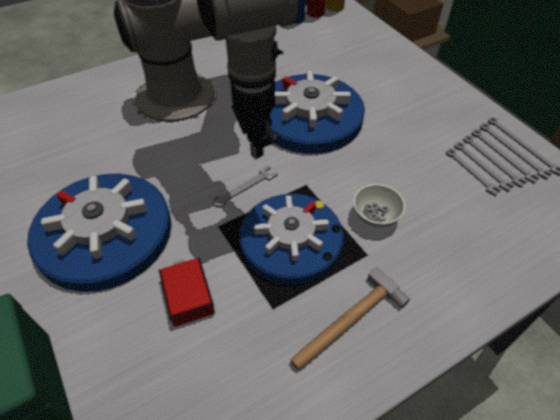

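The red tooth (310,207) rests at the yellow plug (320,204), the arm is clear, and the bystanders are undisturbed.

```bash
python3 -c "
from station import *
print(close_job())"
```

```text
the job is handed in; nothing more can be done
None
```

The red tooth was flicked two clicks clockwise and rests at the yellow marker (both at about 108°). The bowl, fuse box, hammer and wrench were left untouched, and the job was handed in at about 14 s.

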